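# Check heater-block bores with a go plug gauge and reject the one that fails

## Robot

A 6-joint arm with a two-finger parallel gripper is mounted at the origin on the work surface; the furniture and walls round the work are solid. World frame = base frame: x ahead of the robot, y to its left, z up, the work surface at z = 0. Lengths are in m, angles in rad, forces in N, time in s.
With the tool pointing down it reaches from about 0.35 to 0.85 m from the base axis. Payload 8.1 kg.
Tool frame: the origin (TCP) lies at the very end of the fingers, on their centre line; the grasp point (between the pads) lies robot.grip_point_offset behind it (robot.grip_point_offset is the distance from the TCP to the grasp point, in m); z points along the fingers, y is the line along which they close (so a half turn about z gives the same grasp; the last joint's range is limited). The gripper opens to 93 mm and grips with 3 to 60 N. Pads are 15 mm wide; open, the fingers measure 128 mm over their backs; the gripper's body (75 mm by 188 mm) begins 65 mm behind the grasp point.
Start: joints at [-1.261, 0.13, 1.488, -0, 1.523, -0.085], TCP at [0.231, -0.554, 0.219] pointing down, gripper open.
Joint ranges: [-2.96, 2.96], [-0.89, 2.26], [0.02, 2.5], [-1.34, 4.48], [0, 2.73], [-2.66, 2.66]. Speed limits (rad/s): [2.39, 2.39, 2.79, 3.14, 3.14, 3.14].

## Interface

Orientations are given as a rotation vector (axis times angle).
In Python, from plant import robot, eyes gives the robot as it stands. The module is installed in compiled form; this text tells all that it offers.
- The arm moves only by the tool apply_moves, never from a script. Its argument "steps" is one flat list of numbers, 7 for each row, row after row: the shift along the tool's x, y, z in units of 30 mm (1.0 is 30 mm), then the turn, a rotation vector about the tool's x, y, z in units of 6 degrees (1.0 is 6 degrees), then the opening in per cent of the stroke, from 0 (shut) to 100 (fully open). In form: [dx, dy, dz, ax, ay, az, fingers, dx, dy, dz, ax, ay, az, fingers, ...]. A call has 1 to 12 rows; each row shifts and turns the commanded pose from where the row before left it, along the tool's axes as they then stand; what a row does not reach is not made up. A row lasts 1/12 s, in which the tool goes at most 41.7 mm and 7.16 degrees, less where a joint would pass 70% of its speed; a pose out of reach is approached as far as the arm can. A call is refused whole if a number of a shift passes 1 or a number of a turn 1, either way. A call with a gripper value outside its range is refused whole. The fingers move at their own pace and stop on an object; "grip_force" is the grip in N (left out, the last holds). Time passes only in rows, so rows that do not move let the fingers close. It gives the time, the measured TCP pose, the force, the opening and the grip force at its end, in the units of the state.
- robot.read_state(): the state, without advancing time (a new reading comes with each control period).
- eyes.read_camera(name): name is "scene" or "top" or "wrist"; returns the picture (480x640x3 uint8, red, green, blue); there is no depth.
- eyes.calibration(name): a dict with "K" (3x3 intrinsics, pixels), "R" (3x3) and "t" (3): a world point X has camera coordinates R X + t. Camera axes: x right, y down, z forward; pixel columns grow to the right and rows downward; lengths in m; the calibration is good to about 2 mm. A picture is of the moment at which its call begins: read the wrist's pose just before it. calibration takes no time and is no camera call; for the wrist camera it gives the pose at the moment of the call.
- robot.close_job(): hands the job in; it is judged then, once.
Trained networks look in the newest picture that a camera, given by its name, has taken for a name from the list of things; names that differ only in an ending like _2 or _b are one class to them, and where a whole thing is asked for, a point or a joint stands for the part that bears it (a point fixed in the world has none). Each returns a list of dicts, best first, with "conf" (0 to 1); they miss things now and then, are a little off and sometimes report something else, mostly with a low value. They report only what shows in the picture. A call takes as long as a camera call.
- eyes.search_frame(camera, thing): "rect" ([left, top, width, height] in pixels, round what is visible of it).
- eyes.place_of(camera, thing): "xy" ([column, row] in pixels: a listed point, or the origin of a listed thing).
The state is a dict: "t": time; "q": joint angles; "dq": joint speeds; "joint_torque": joint torques, N m; "tool_pos": TCP position; "orientation": TCP orientation; "force": force on the tool from outside, world axes, zero at the start; "wrist_torque": the same for the moment, N m; "opening": finger opening in m; "gripper_force": force on a finger pad.
Only numpy, scipy, OpenCV 4.12 (cv2) and the standard library are available. Lean on these libraries where they do the work, as an engineer would, in place of code of your own. Each camera call takes 0.05 s, during which the arm holds its last target. There are 200 camera calls.

## Task

Three aluminium heater blocks are back from the workshop: take the plug gauge from its wooden stand and, working along the grey tray from the robot's left to its right, try it in every bore, lowering the pin gently until the collar rests on the block or the pin stops short. Any block in which the pin stops short is to stand upright in the red tray; the good ones stay standing in their bays, and the gauge goes back upright into its stand, fully home. Leave the beaker and the small jar alone.

Things in the scene. Friction and masses are not known exactly. Their poses are not given: they have to be found in the camera images.
- block_1_mid (a point): aluminium heater block, one of three that look alike: 44 x 44 mm, 50 mm tall, about 0.25 kg, upright and loose in a bay of the grey tray (any block in any bay, up to 5 mm off the bay's centre, turned up to 6 degrees to the tray). This point is its centre, 25 mm above its underside; z up, x and y square to its sides. The block's number tells nothing of its fit
- block_2_mid (a point): second of the three like blocks, same sizes and point. In every block the bore runs straight down this axis from the middle of the top face: 18 mm wide with a 2.5 mm chamfer at the mouth. A good bore is 18 mm wide to its full depth (49 mm); a bad one narrows to 10 mm at a ledge 18 mm below the mouth. Bottom and ledge are both dark grey, so the bores look much alike
- block_3_mid (a point): third of the three like blocks, same sizes and point. When the gauge is tried, in a good bore the whole 38 mm pin enters and its collar rests on the block's top; in a bad bore the pin stops 18 mm down, with the collar 20 mm above the block
- bay_left (a point): centre of the floor of the left (+y, the robot's left) bay of the grey tray (219 x 72 mm, fixed; walls 13 mm high, 3 mm thick; floor 3 mm above the bench; three bays about 70 x 66 mm, centres 72 mm apart in a row). The tray may be turned up to 0.15 rad; y points along it to its left end, z up
- bay_middle (a point): centre of the floor of the middle bay of the grey tray (219 x 72 mm, fixed; walls 13 mm high, 3 mm thick; floor 3 mm above the bench; three bays about 70 x 66 mm, centres 72 mm apart in a row). The tray may be turned up to 0.15 rad; y points along it to its left end, z up
- bay_right (a point): centre of the floor of the right (-y, the robot's right) bay of the grey tray (219 x 72 mm, fixed; walls 13 mm high, 3 mm thick; floor 3 mm above the bench; three bays about 70 x 66 mm, centres 72 mm apart in a row). The tray may be turned up to 0.15 rad; y points along it to its left end, z up
- gauge_grip (a point): middle of the handle of the plug gauge (about 0.12 kg): a black hexagonal handle, 18 mm across flats, 66 mm long, green band below it. Starts upright in the wooden stand. z points from pin to handle; one pair of flats faces +y and -y of this frame, the others are at 60 degrees to them. The collar's underside is 45 mm and the pin's tip 83 mm below this point
- gauge_tip (a point): centre of the end of the gauge's steel pin, which is 16 mm in diameter with a 2 mm chamfer, 38 mm long below the dark collar (24 mm wide, 5 mm thick); z points to the handle
- gauge: the plug gauge as a whole, 116 mm long; its origin is the end of the pin, z towards the handle
- stand_mouth (a point): mouth of the gauge's hole (20 mm wide, 41 mm deep, upright) in the middle of the top of the gauge stand, a pale wooden block 58 x 58 mm and 45 mm high, fixed; z up. The gauge is home when its collar rests on the wood
- reject_floor (a point): centre of the floor of the square red reject tray (112 x 112 mm outside, walls 22 mm high and 3 mm thick, floor 3 mm above the bench, fixed); x and y square to its sides, z up
- beaker: glass beaker, 64 mm wide and 70 mm high, loose bystander; origin under its centre
- jar_small: small white jar with blue cap, 48 mm wide and 61 mm high, loose bystander; origin under its centre
- block_1: the same block; origin at the centre of its underside, z up
- block_2: the same block; origin at the centre of its underside, z up
- block_3: the same block; origin at the centre of its underside, z up

How it is judged:
On the way, in this order (a step that is already met when the one before it is completed fails the run):
1. the gauge was tried in the block in the left bay: on the bore's axis within 4 mm, the pin at least 33 mm deep in a good bore (38 is home), at least 15 mm deep in a bad one (it stops at 18) (((horizontal distance between block_1_mid and bay_left below 0.03 m and horizontal distance between gauge_tip and block_1_mid below 0.004 m and z of gauge_tip in the frame of block_1_mid below -0.008 m) or (horizontal distance between block_2_mid and bay_left below 0.03 m and horizontal distance between gauge_tip and block_2_mid below 0.004 m and z of gauge_tip in the frame of block_2_mid below 0.01 m) or (horizontal distance between block_3_mid and bay_left below 0.03 m and horizontal distance between gauge_tip and block_3_mid below 0.004 m and z of gauge_tip in the frame of block_3_mid below -0.008 m))), for 0.2 s.
2. the gauge was tried in the block in the middle bay: on the bore's axis within 4 mm, the pin at least 33 mm deep in a good bore (38 is home), at least 15 mm deep in a bad one (it stops at 18) (((horizontal distance between block_1_mid and bay_middle below 0.03 m and horizontal distance between gauge_tip and block_1_mid below 0.004 m and z of gauge_tip in the frame of block_1_mid below -0.008 m) or (horizontal distance between block_2_mid and bay_middle below 0.03 m and horizontal distance between gauge_tip and block_2_mid below 0.004 m and z of gauge_tip in the frame of block_2_mid below 0.01 m) or (horizontal distance between block_3_mid and bay_middle below 0.03 m and horizontal distance between gauge_tip and block_3_mid below 0.004 m and z of gauge_tip in the frame of block_3_mid below -0.008 m))), for 0.2 s.
3. the gauge was tried in the block in the right bay: on the bore's axis within 4 mm, the pin at least 33 mm deep in a good bore (38 is home), at least 15 mm deep in a bad one (it stops at 18) (((horizontal distance between block_1_mid and bay_right below 0.03 m and horizontal distance between gauge_tip and block_1_mid below 0.004 m and z of gauge_tip in the frame of block_1_mid below -0.008 m) or (horizontal distance between block_2_mid and bay_right below 0.03 m and horizontal distance between gauge_tip and block_2_mid below 0.004 m and z of gauge_tip in the frame of block_2_mid below 0.01 m) or (horizontal distance between block_3_mid and bay_right below 0.03 m and horizontal distance between gauge_tip and block_3_mid below 0.004 m and z of gauge_tip in the frame of block_3_mid below -0.008 m))), for 0.2 s.
At the end, for the whole second after the job is handed in: the block with the bad bore stands upright (within 0.1 rad) on the floor of the red tray, its centre within 40 mm of the tray's; each good block stands upright in a bay, within 20 mm of the bay's centre; the gauge stands upright in its stand, the collar within 4 mm of the wood (horizontal distance between block_2_mid and reject_floor below 0.04 m and angle between each of block_2_mid, block_1_mid, block_3_mid, gauge_tip's own z axis and vertical below 0.1 rad and z of block_2_mid in the frame of reject_floor below 0.03 m and (horizontal distance between block_1_mid and bay_left below 0.02 m or horizontal distance between block_1_mid and bay_middle below 0.02 m or horizontal distance between block_1_mid and bay_right below 0.02 m) and height (world z) of each of block_1_mid, block_3_mid below 0.035 m and (horizontal distance between block_3_mid and bay_left below 0.02 m or horizontal distance between block_3_mid and bay_middle below 0.02 m or horizontal distance between block_3_mid and bay_right below 0.02 m) and horizontal distance between gauge_tip and stand_mouth below 0.005 m and z of gauge_tip in the frame of stand_mouth below -0.034 m); the robot touches nothing.
It fails at once if the gauge was rammed: it struck or pressed a block with more than 90 N (contact force between gauge and block_1 above 90 N or contact force between gauge and block_2 above 90 N or contact force between gauge and block_3 above 90 N).
It fails at once if the beaker was moved by more than 30 mm (distance of beaker from where it was at the start of the episode above 0.03 m).
It fails at once if the small jar was moved by more than 30 mm (distance of jar_small from where it was at the start of the episode above 0.03 m).
It also fails if it takes over 64 s, if anything falls off the work surface, if the arm or the gripper's body presses on something with over 40 N, if the wrist force passes 120 N, or if a joint passes its speed limit or range.

## Working session

There is one attempt and no reset: what is moved stays moved. The work goes in short steps, Python scripts to look and compute and a tool call to move; the robot and the scene stay as the last step left them, time stands still between calls to the robot, and variables do not carry over. Pictures are saved under pics/ and viewed, at most 10 in all, crops included, and the job is handed in when it is done.

Besides the shell and the picture viewer there is one more tool, called after ">>>" by a JSON object that holds its "name" and its "arguments". apply_moves: Moves the arm, as the interface text tells. Its arguments: {"type":"object","properties":{"steps":{"type":"array"},"grip_force":{"type":"number"}},"required":["steps"]}

```bash
mkdir -p pics; cat > h.py <<'E'
import numpy as np, cv2
from plant import robot, eyes
from scipy.spatial.transform import Rotation as Rn
def snap(c,f=None):
    im=eyes.read_camera(c)
    if f: cv2.imwrite('pics/'+f,im[:,:,::-1])
    return im
def ray(cal,xy):
    K,R,t=[np.array(cal[k]) for k in('K','R','t')]
    d=R.T@np.linalg.inv(K)@np.array([xy[0],xy[1],1.]); return -R.T@t,d
def onz(cal,xy,z):
    o,d=ray(cal,xy); return o+d*(z-o[2])/d[2]
def proj(cal,X):
    K,R,t=[np.array(cal[k]) for k in('K','R','t')]
    p=K@(R@np.array(X)+t); return p[:2]/p[2]
E
python3 - <<'E'
from h import *
np.set_printoptions(precision=4,suppress=True)
s=robot.read_state(); print(s, robot.grip_point_offset)
for c in('top','scene'):
    im=snap(c,c+'0.png'); cal=eyes.calibration(c); print(c,(-np.array(cal['R']).T@cal['t']))
    for n,z in (('block_1_mid',.028),('bay_left',.003),('bay_middle',.003),('bay_right',.003),('gauge_grip',.128),('stand_mouth',.045),('reject_floor',.003),('beaker',0),('jar_small',0)):
        for r in eyes.place_of(c,n)[:4]:
            print(c,n,round(r['conf'],2),np.array(r['xy']),onz(cal,r['xy'],z))
E
```

```text
{'t': 0.0, 'q': array([-1.2614,  0.1312,  1.4893,  0.    ,  1.523 , -0.0854]), 'dq': array([0.0004, 0.0006, 0.0007, 0.0002, 0.0009, 0.0022]), 'joint_torque': array([ -0.0002, -55.9832, -49.176 ,   0.0768,   0.0355,  -0.0002]), 'tool_pos': array([ 0.2306, -0.5533,  0.2176]), 'orientation': array([-3.0787, -0.6158,  0.0003]), 'force': array([-0.072 ,  0.3139, -0.4551]), 'wrist_torque': array([-0.0423, -0.0206,  0.0107]), 'gripper_force': 0.0, 'opening': 0.09320910181493583} 0.0188
top [ 0.3167 -0.1506  1.1556]
top block_1_mid 0.95 [231.9 245.3] [0.4331 0.0203 0.028 ]
top bay_left 0.91 [229.6 245.7] [0.4349 0.0288 0.003 ]
top bay_middle 0.8 [263.9 244.5] [ 0.4363 -0.0408  0.003 ]
top bay_right 0.91 [298.2 241.7] [ 0.441  -0.1104  0.003 ]
top bay_right 0.65 [299.6 240.8] [ 0.4428 -0.1132  0.003 ]
top gauge_grip 0.52 [385.5 269.5] [ 0.375  -0.2708  0.128 ]
top gauge_grip 0.4 [300.7 241. ] [ 0.4287 -0.1193  0.128 ]
top stand_mouth 0.96 [381.5 270.3] [ 0.3783 -0.2727  0.045 ]
scene [-0.3838 -0.5741  0.5436]
scene block_1_mid 0.58 [254.1 231.4] [0.4385 0.0329 0.028 ]
scene bay_left 0.58 [257.3 240.5] [0.4429 0.0284 0.003 ]
scene bay_middle 0.83 [280.7 249.4] [ 0.4333 -0.0429  0.003 ]
scene bay_right 0.69 [312.9 259.1] [ 0.4307 -0.1286  0.003 ]
scene gauge_grip 0.98 [370.1 250.7] [ 0.3173 -0.3052  0.128 ]
scene stand_mouth 0.94 [365.4 269.1] [ 0.3838 -0.2725  0.045 ]
scene reject_floor 0.86 [443. 291.] [ 0.4469 -0.4159  0.003 ]
scene beaker 0.79 [382.6 257.2] [ 0.5193 -0.2587  0.    ]
scene jar_small 0.72 [378.9 255.5] [ 0.5224 -0.2485  0.    ]
scene jar_small 0.4 [240.3 221.8] [0.5105 0.1279 0.    ]
scene jar_small 0.2 [285.3 250.1] [ 0.4402 -0.051   0.    ]
```

View pics/top0.png

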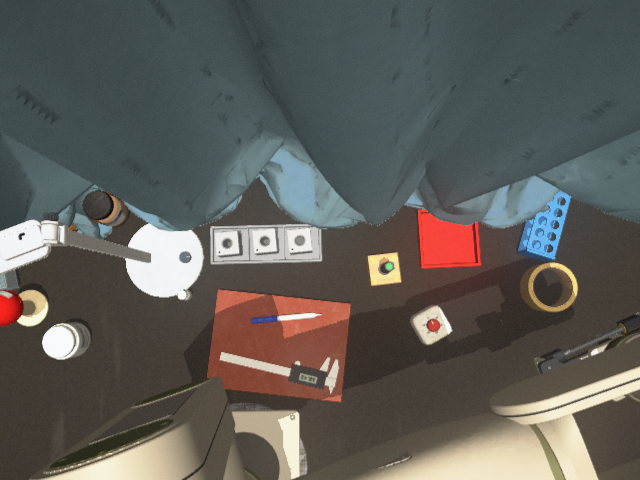

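View pics/scene0.png

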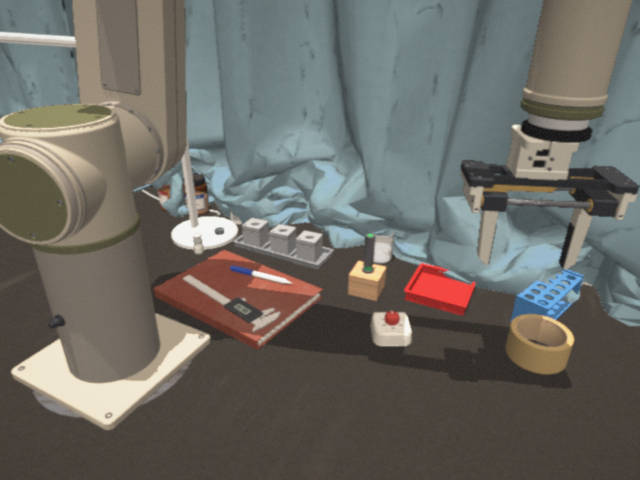

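Top view: bores at about (228,243), (265,241), (300,240), gauge about (388,267), red tray about (449,238). The scene view shows a jar-like thing behind the stand at (382,248). I'll check that and the wrist view.

```bash
python3 - <<'E'
from h import *
np.set_printoptions(precision=4,suppress=True)
w=snap('wrist'); s=cv2.imread('pics/scene0.png')[:,:,::-1]
a=cv2.resize(w,(400,300)); b=cv2.resize(s[200:320,330:490],(400,300),interpolation=cv2.INTER_CUBIC)
c=cv2.resize(s[180:300,190:350],(400,300),interpolation=cv2.INTER_CUBIC)
t=cv2.imread('pics/top0.png')[:,:,::-1]; d=cv2.resize(t[180:300,330:490],(400,300),interpolation=cv2.INTER_CUBIC)
cv2.imwrite('pics/m1.png',np.vstack([np.hstack([a,b]),np.hstack([c,d])])[:,:,::-1])
cal=eyes.calibration('wrist'); print(cal['K'],cal['R'],-np.array(cal['R']).T@cal['t'])
ct=eyes.calibration('top');print(ct['R'])
for p in((228,243),(265,241),(300,240)):print(onz(ct,p,.053))
print(onz(ct,(388,267),.161),onz(ct,(449,238),.003))
for n in('reject_floor','stand_mouth','beaker','jar_small'):print(n,eyes.place_of('top',n)[:2],eyes.search_frame('scene',n)[:2])
E
```

```text
[[400.8636   0.     319.0106]
 [  0.     400.8636 231.4579]
 [  0.       0.       1.    ]] [[ 0.3843 -0.9232  0.0006]
 [-0.8799 -0.3661  0.3028]
 [-0.2793 -0.1169 -0.9531]] [ 0.309  -0.5216  0.3845]
[[-0.0139 -0.9998 -0.011 ]
 [-0.9932  0.0151 -0.1152]
 [ 0.1154  0.0093 -0.9933]]
[0.4351 0.0241 0.053 ]
[ 0.4379 -0.0477  0.053 ]
[ 0.4388 -0.1157  0.053 ]
[ 0.3774 -0.2714  0.161 ] [ 0.4439 -0.4154  0.003 ]
reject_floor [] [{'rect': [405.4, 261.1, 67.3, 53.6], 'conf': 0.9}, {'rect': [242.3, 219.6, 23.8, 28.1], 'conf': 0.25}]
stand_mouth [{'xy': [381.5, 270.3], 'conf': 0.96}] [{'rect': [348.4, 263.6, 36.8, 36.0], 'conf': 0.97}]
beaker [] [{'rect': [372.2, 230.5, 23.3, 34.7], 'conf': 0.58}]
jar_small [] [{'rect': [231.9, 214.1, 10.7, 13.6], 'conf': 0.63}]
```

View pics/m1.png

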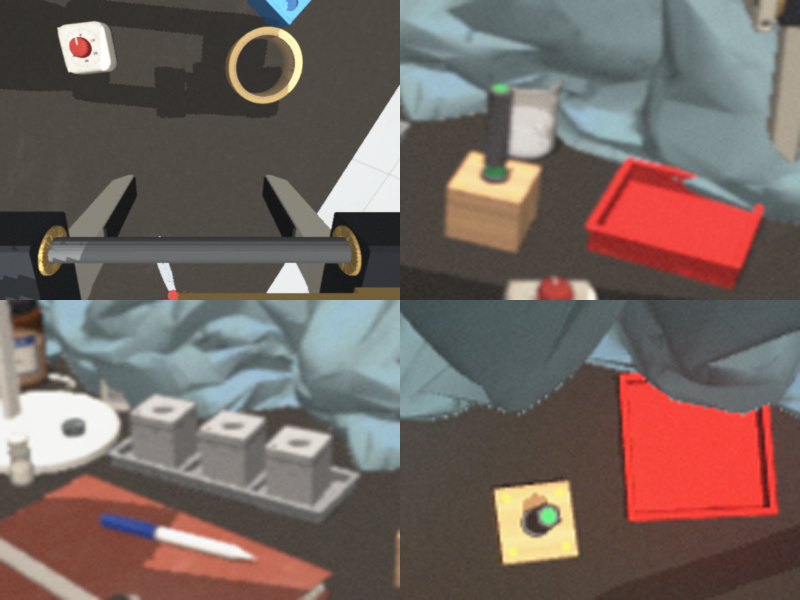

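The beaker sits behind the stand near (0.52,-0.26), and the gauge is upright in the stand. I'll turn the tool square and move over the stand.

>>> {"name": "apply_moves", "arguments": {"steps": [0, 0, -0.5, 0, 0, 0.94, 100, 0, 0, -0.5, 0, 0, 0.94, 100, 0, 0, -0.5, 0, 0, 0.94, 100, 0, 0, -0.5, 0, 0, 0.95, 100, 0.3, -0.9, 0, 0, 0, 0, 100, 0.3, -0.9, 0, 0, 0, 0, 100, 0.3, -0.9, 0, 0, 0, 0, 100, 0.3, -0.9, 0, 0, 0, 0, 100, 0.3, -0.9, 0, 0, 0, 0, 100, 0.3, -0.9, 0, 0, 0, 0, 100, 0.4, -0.9, 0, 0, 0, 0, 100, 0.4, -0.9, 0, 0, 0, 0, 100]}}

```text
t: 2.45
tool_pos: [0.309, -0.3366, 0.2788]
orientation: [3.141, -0.001, 0.001]
force: [0.0, -0.1, 0.7]
opening: 0.0931
gripper_force: 0.0
```

>>> {"name": "apply_moves", "arguments": {"steps": [0.4, -0.9, 0, 0, 0, 0, 100, 0.4, -0.9, 0, 0, 0, 0, 100, 0, 0, 0, 0, 0, 0, 100, 0, 0, 0, 0, 0, 0, 100, 0, 0, 0, 0, 0, 0, 100]}}

```text
t: 2.87
tool_pos: [0.3328, -0.2841, 0.2788]
orientation: [3.141, 0.001, 0.0]
force: [-0.5, 0.1, 0.7]
opening: 0.0929
gripper_force: 0.0
```

```bash
cat >> h.py <<'E'
def wr(n,zs,N=2):
    cal=eyes.calibration('wrist')
    for r in eyes.place_of('wrist',n)[:N]: print(n,round(r['conf'],2),np.round(r['xy'],1),np.round(onz(cal,r['xy'],zs),4))
def st():
    s=robot.read_state(); R=Rn.from_rotvec(s['orientation']).as_matrix()
    print('t%.2f'%s['t'],'tcp',np.round(s['tool_pos'],4),'yaw %.2fdeg tilt %.2f'%(np.degrees(np.arctan2(R[1,0],R[0,0])),np.degrees(np.arccos(-R[2,2]))),'F',np.round(s['force'],1),'open %.4f grip %.1f'%(s['opening'],s['gripper_force'])); return s
E
python3 - <<'E'
from h import *
st(); snap('wrist','w1.png')
for n,z in(('gauge_grip',.09),('stand_mouth',.045),('block_1_mid',.028),('reject_floor',.003),('beaker',0),('bay_right',.003)): wr(n,z)
E
```

```text
t2.87 tcp [ 0.3328 -0.2841  0.2788] yaw 0.04deg tilt 0.04 F [-0.5  0.1  0.7] open 0.0929 grip 0.0
gauge_grip 0.82 [313.8 148.6] [ 0.3804 -0.2806  0.09  ]
stand_mouth 0.94 [312.2 143.9] [ 0.3801 -0.2787  0.045 ]
block_1_mid 0.91 [ 0.4 88.4] [0.4323 0.0262 0.028 ]
reject_floor 0.69 [443.4  79.6] [ 0.4409 -0.4137  0.003 ]
```

View pics/w1.png

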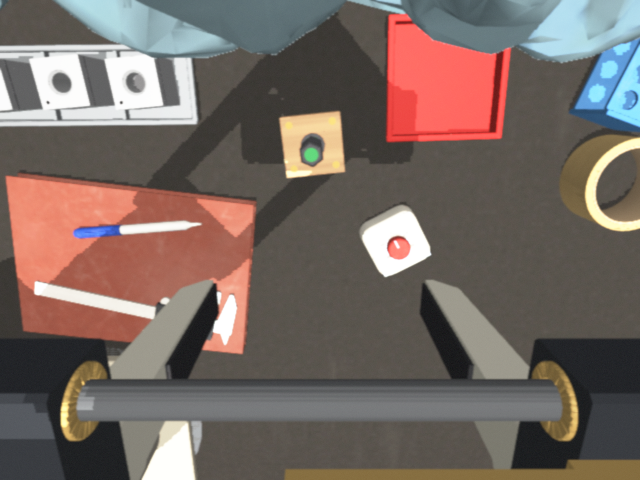

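Gauge at about (312,152) in the stand, red tray about (447,78), two bores at (62,82) and (135,82). The curtain tips (about (235,52), (495,52)) hide the beaker, so I'll triangulate them, refine the bores, and check the hex orientation.

```bash
python3 - <<'E'
from h import *
ct=eyes.calibration('top'); cw=eyes.calibration('wrist')
def tri(a,b):
    o1,d1=ray(ct,a);o2,d2=ray(cw,b);A=np.c_[d1,-d2];s=np.linalg.lstsq(A,o2-o1,rcond=None)[0]
    p,q=o1+d1*s[0],o2+d2*s[1]; return (p+q)/2,np.linalg.norm(p-q)
print(tri((384,225),(235,52)),tri((462,225),(495,52)),tri((320,225),(140,50)))
for p in((62,82),(135,82)):print(onz(cw,p,.053))
w=cv2.imread('pics/w1.png')
a=cv2.resize(w[100:190,262:362],(600,540),interpolation=cv2.INTER_CUBIC)
cv2.imwrite('pics/g1.png',a)
E
```

```text
(array([ 0.43577517, -0.25288437,  0.27767679]), np.float64(0.0009220323607101111)) (array([ 0.45189846, -0.40836258,  0.13861674]), np.float64(0.00010006385545703937)) (array([ 0.45626363, -0.15464297,  0.12618978]), np.float64(0.0025903644788398687))
[ 0.43687895 -0.04980983  0.053     ]
[ 0.43678103 -0.11661278  0.053     ]
```

View pics/g1.png

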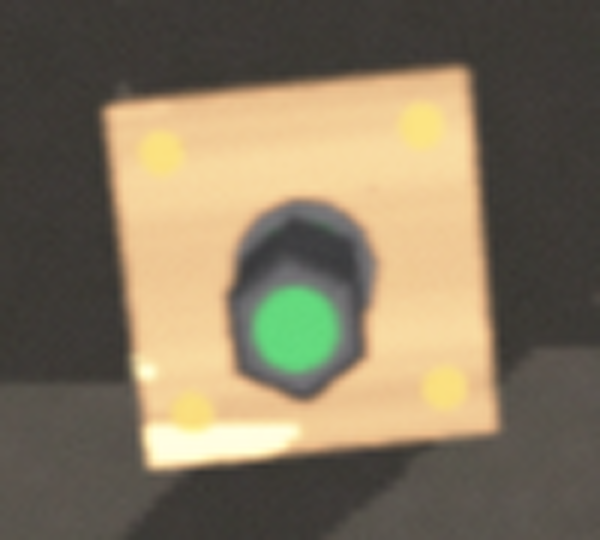

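The hex flats are turned about +6° to the world, like the stand. I'll go above the gauge, turn, and check closer.

>>> {"name": "apply_moves", "arguments": {"steps": [0.52, -0.045, 0.5, 0, 0, 0, 100, 0.52, -0.045, 0.5, 0, 0, 0, 100, 0.52, -0.045, 0.5, 0, 0, 0, 100, 0, 0, 0.5, 0, 0, -1, 100, 0, 0, 0, 0, 0, 0, 100, 0, 0, 0, 0, 0, 0, 100, 0, 0, 0, 0, 0, 0, 100]}}

```text
t: 3.8
tool_pos: [0.3795, -0.2802, 0.2195]
orientation: [3.137, 0.159, 0.001]
force: [0.2, -0.9, 0.3]
opening: 0.0931
gripper_force: 0.0
```

```bash
python3 - <<'E'
from h import *
st(); snap('wrist','w2.png')
for n,z in(('gauge_grip',.09),('stand_mouth',.045),('block_1_mid',.028),('reject_floor',.003),('bay_right',.003)): wr(n,z)
E
```

```text
t3.80 tcp [ 0.3795 -0.2802  0.2195] yaw 5.82deg tilt 0.04 F [ 0.2 -0.9  0.3] open 0.0931 grip 0.0
gauge_grip 0.87 [318.7 218.7] [ 0.3809 -0.2807  0.09  ]
stand_mouth 0.89 [313.1 204. ] [ 0.3812 -0.276   0.045 ]
block_1_mid 0.71 [464.5 145.2] [ 0.4434 -0.4031  0.028 ]
reject_floor 0.77 [463.5 145.5] [ 0.4416 -0.4112  0.003 ]
```

View pics/w2.png

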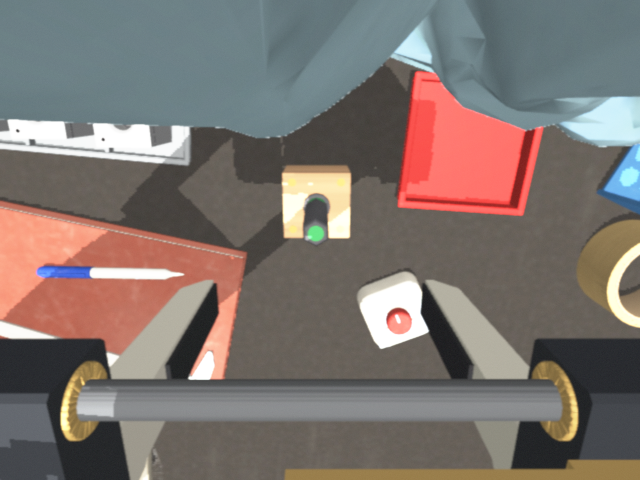

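The curtain fold hangs over this area, so I'll use the half-turned wrist, with the camera towards the robot. I'll back off first, then turn.

>>> {"name": "apply_moves", "arguments": {"steps": [-1, 0, 0, 0, 0, 0, 100, -1, 0, 0, 0, 0, 0, 100, 0, 0, 0, 0, 0, -1, 100, 0, 0, 0, 0, 0, -1, 100, 0, 0, 0, 0, 0, -1, 100, 0, 0, 0, 0, 0, -1, 100, 0, 0, 0, 0, 0, -1, 100, 0, 0, 0, 0, 0, -1, 100, 0, 0, 0, 0, 0, -1, 100, 0, 0, 0, 0, 0, -1, 100, 0, 0, 0, 0, 0, -1, 100, 0, 0, 0, 0, 0, -1, 100]}}

```text
t: 5.1
tool_pos: [0.3199, -0.2862, 0.219]
orientation: [2.63, 1.717, 0.0]
force: [-0.9, 0.3, -0.8]
opening: 0.0931
gripper_force: 0.0
```

>>> {"name": "apply_moves", "arguments": {"steps": [0, 0, 0, 0, 0, -1, 100, 0, 0, 0, 0, 0, -1, 100, 0, 0, 0, 0, 0, -1, 100, 0, 0, 0, 0, 0, -1, 100, 0, 0, 0, 0, 0, -1, 100, 0, 0, 0, 0, 0, -1, 100, 0, 0, 0, 0, 0, -1, 100, 0, 0, 0, 0, 0, -1, 100, 0, 0, 0, 0, 0, -1, 100, 0, 0, 0, 0, 0, -1, 100]}}

```text
t: 5.93
tool_pos: [0.3199, -0.2862, 0.219]
orientation: [1.419, 2.802, -0.0]
force: [-0.2, -0.6, 0.6]
opening: 0.0928
gripper_force: 0.0
```

>>> {"name": "apply_moves", "arguments": {"steps": [0, 0, 0, 0, 0, -1, 100, 0, 0, 0, 0, 0, -1, 100, 0, 0, 0, 0, 0, -1, 100, 0, 0, 0, 0, 0, -1, 100, 0, 0, 0, 0, 0, -1, 100, 0, 0, 0, 0, 0, -1, 100, 0, 0, 0, 0, 0, -1, 100, 0, 0, 0, 0, 0, -1, 100, 0, 0, 0, 0, 0, -1, 100, 0, 0, 0, 0, 0, -1, 100, 0, 0, 0, 0, 0, 0, 100, 0, 0, 0, 0, 0, 0, 100]}}

```text
t: 6.93
tool_pos: [0.32, -0.2861, 0.2189]
orientation: [-0.159, 3.137, -0.0]
force: [0.3, 0.2, 0.7]
opening: 0.0931
gripper_force: 0.0
```

```bash
python3 - <<'E'
from h import *
st(); snap('wrist','w3.png')
for n,z in(('gauge_grip',.09),('stand_mouth',.045),('block_1_mid',.028),('reject_floor',.003),('beaker',0),('bay_right',.003)): wr(n,z,4)
E
```

```text
t6.93 tcp [ 0.32   -0.2861  0.2189] yaw -174.21deg tilt 0.03 F [0.3 0.2 0.7] open 0.0931 grip 0.0
stand_mouth 0.35 [316.9 254.8] [ 0.3648 -0.2841  0.045 ]
block_1_mid 0.71 [613.3 342.7] [0.4359 0.0272 0.028 ]
reject_floor 0.86 [189.8 300.1] [ 0.4453 -0.411   0.003 ]
beaker 0.96 [331.  361.9] [ 0.5078 -0.2539  0.    ]
bay_right 0.5 [544.3 336.3] [ 0.4493 -0.0271  0.003 ]
```

View pics/w3.png

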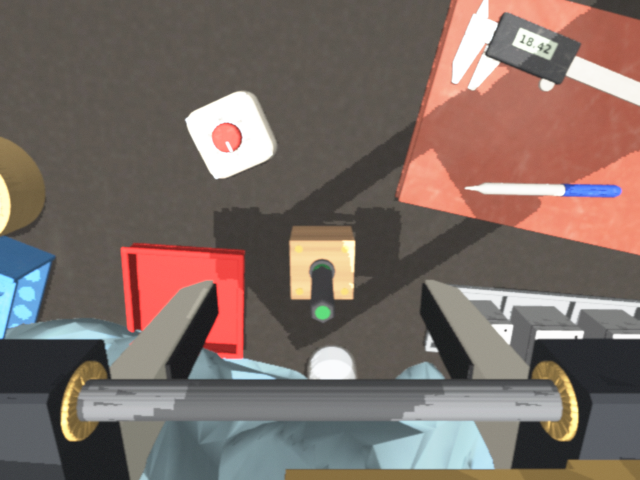

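The half-turned view is clear: stand (322,262), gauge top (322,312), beaker (331,362). I'll move over the gauge, descend and grip.

>>> {"name": "apply_moves", "arguments": {"steps": [-0.68, 0, 0, 0, 0, 0, 100, -0.68, 0, 0, 0, 0, 0, 100, -0.67, 0, 0.2, 0, 0, 0, 100, 0, 0, 0.7, 0, 0, 0, 100, 0, 0, 0.9, 0, 0, 0, 100, 0, 0, 0.9, 0, 0, 0, 100, 0, 0, 0.9, 0, 0, 0, 100, 0, 0, 0.9, 0, 0, 0, 100, 0, 0, 0.43, 0, 0, 0, 100, 0, 0, 0, 0, 0, 0, 100, 0, 0, 0, 0, 0, 0, 60], "grip_force": 25}}

```text
t: 8.2
tool_pos: [0.38, -0.2792, 0.0703]
orientation: [0.164, -3.136, -0.002]
force: [0.4, -0.9, -0.2]
opening: 0.0897
gripper_force: 0.0
```

```bash
python3 - <<'E'
from h import *
st()
E
```

```text
t8.20 tcp [ 0.38   -0.2792  0.0703] yaw -174.02deg tilt 0.11 F [ 0.4 -0.9 -0.2] open 0.0897 grip 0.0
```

>>> {"name": "apply_moves", "arguments": {"steps": [0, 0, 0, 0, 0, 0, 30, 0, 0, 0, 0, 0, 0, 10, 0, 0, 0, 0, 0, 0, 0, 0, 0, 0, 0, 0, 0, 0, 0, 0, 0, 0, 0, 0, 0, 0, 0, 0, 0, 0, 0, 0], "grip_force": 25}}

```text
t: 8.7
tool_pos: [0.3807, -0.2799, 0.0712]
orientation: [-0.164, 3.137, -0.001]
force: [-0.3, 0.4, -0.5]
opening: 0.0509
gripper_force: 0.0
```

>>> {"name": "apply_moves", "arguments": {"steps": [0, 0, 0, 0, 0, 0, 0, 0, 0, 0, 0, 0, 0, 0, 0, 0, 0, 0, 0, 0, 0, 0, 0, 0, 0, 0, 0, 0, 0, 0, 0, 0, 0, 0, 0, 0, 0, 0, 0, 0, 0, 0, 0, 0, 0, 0, 0, 0, 0]}}

```text
t: 9.28
tool_pos: [0.3805, -0.2796, 0.0707]
orientation: [0.164, -3.137, -0.0]
force: [-0.6, 0.7, -0.5]
opening: 0.0182
gripper_force: 25.0
```

```bash
python3 - <<'E'
from h import *
st(); snap('wrist','w4.png')
wr('stand_mouth',.045); wr('gauge_grip',.09)
E
```

```text
t9.28 tcp [ 0.3805 -0.2796  0.0707] yaw -174.00deg tilt 0.01 F [-0.6  0.7 -0.5] open 0.0182 grip 25.0
stand_mouth 0.37 [334.9 417.9] [ 0.4697 -0.2613  0.045 ]
```

Gripped on the flats (18.2 mm). I'll lift and view the blocks from above with the gauge in hand.

>>> {"name": "apply_moves", "arguments": {"steps": [0, 0, -0.5, 0, 0, 0, 0, 0, 0, -1, 0, 0, 0, 0, 0, 0, -1, 0, 0, 0, 0, -0.1, 0.99, -1, 0, 0, 0, 0, -0.1, 0.99, -1, 0, 0, 0, 0, -0.1, 0.99, -1, 0, 0, 0, 0, -0.1, 1, -0.5, 0, 0, 0, 0, -0.1, 1, 0, 0, 0, 0, 0, -0.1, 1, 0, 0, 0, 0, 0, -0.1, 1, 0, 0, 0, 0, 0, -0.1, 1, 0, 0, 0, 0, 0, -0.1, 1, 0, 0, 0, 0, 0]}}

```text
t: 10.43
tool_pos: [0.3789, -0.0093, 0.2494]
orientation: [-0.164, 3.137, -0.0]
force: [0.6, 0.2, -1.1]
opening: 0.0179
gripper_force: 25.0
```

>>> {"name": "apply_moves", "arguments": {"steps": [0, 0, 0, 0, 0, 0, 0, 0, 0, 0, 0, 0, 0, 0, 0, 0, 0, 0, 0, 0, 0]}}

```text
t: 10.68
tool_pos: [0.3792, -0.0109, 0.2493]
orientation: [0.166, -3.137, 0.001]
force: [-0.2, -0.2, -1.4]
opening: 0.0181
gripper_force: 25.0
```

```bash
python3 - <<'E'
from h import *
st(); snap('wrist','w5.png')
for n,z in(('block_1_mid',.028),('bay_left',.003),('bay_middle',.003),('bay_right',.003)): wr(n,z,4)
wr('gauge_tip',.18)
E
```

```text
t10.68 tcp [ 0.3792 -0.0109  0.2493] yaw -173.95deg tilt 0.03 F [-0.2 -0.2 -1.4] open 0.0181 grip 25.0
block_1_mid 0.87 [352.5 251.7] [0.4348 0.0283 0.028 ]
bay_middle 0.4 [277.7 246.7] [ 0.4465 -0.0508  0.003 ]
gauge_tip 0.92 [317.1 246.9] [ 0.3791 -0.0133  0.18  ]
```

View pics/w5.png

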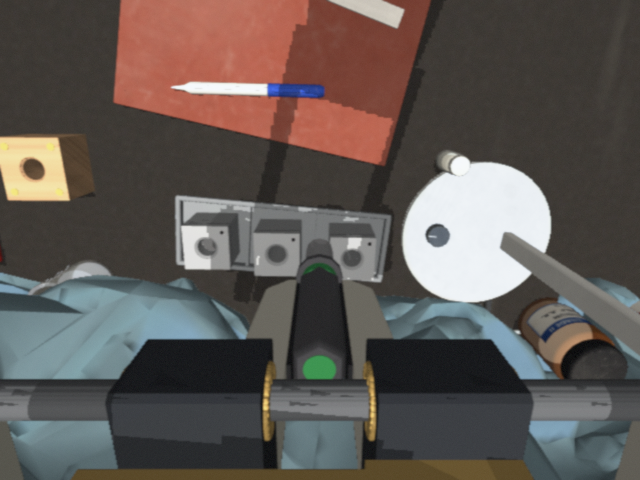

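All three bores are visible at about (206,247), (277,254), (352,258), with the empty stand hole at (34,168). The back blocks cast shadows but the faces are clear. Next I'll refine the centres.

```bash
python3 - <<'E'
from h import *
im=cv2.cvtColor(cv2.imread('pics/w5.png'),cv2.COLOR_BGR2GRAY); cal=eyes.calibration('wrist')
g=cv2.resize(im,None,fx=4,fy=4,interpolation=cv2.INTER_CUBIC)
for (c,r,z) in((206,247,.053),(277,254,.053),(352,258,.053),(34,168,.045)):
    p=g[4*(r-16):4*(r+16),4*(c-16):4*(c+16)]
    for th in (55,75,95,115,135):
        n,l,s,cen=cv2.connectedComponentsWithStats((p<th).astype(np.uint8))
        k=[i for i in range(1,n) if 300<s[i,4]<9000 and abs(cen[i]-64).max()<28]
        for i in k:
            xy=(c-16+(s[i,0]+s[i,2]/2)/4-.4, r-16+(s[i,1]+s[i,3]/2)/4-.4)
            print((c,r),th,'bb',s[i,2]/4,s[i,3]/4,'cen',np.round(onz(cal,(c-16+cen[i][0]/4-.4,r-16+cen[i][1]/4-.4),z),4),'bbc',np.round(onz(cal,xy,z),4))
for p in((176,196),(391,214),(381,281),(177,263)): print('corner',onz(cal,p,.016))
E
```

```text
(206, 247) 95 bb 16.25 14.25 cen [ 0.438  -0.1172  0.053 ] bbc [ 0.4358 -0.1153  0.053 ]
(206, 247) 115 bb 18.75 16.0 cen [ 0.4362 -0.1145  0.053 ] bbc [ 0.4356 -0.1146  0.053 ]
(206, 247) 135 bb 20.25 19.0 cen [ 0.4352 -0.114   0.053 ] bbc [ 0.4358 -0.1141  0.053 ]
(277, 254) 75 bb 10.5 14.0 cen [ 0.4347 -0.0508  0.053 ] bbc [ 0.4353 -0.0503  0.053 ]
(277, 254) 95 bb 18.25 17.0 cen [ 0.4352 -0.0477  0.053 ] bbc [ 0.4353 -0.0475  0.053 ]
(277, 254) 115 bb 20.5 18.75 cen [ 0.4352 -0.0479  0.053 ] bbc [ 0.4352 -0.0477  0.053 ]
(277, 254) 135 bb 23.5 21.75 cen [ 0.4361 -0.0478  0.053 ] bbc [ 0.4362 -0.0476  0.053 ]
(352, 258) 75 bb 11.75 13.0 cen [0.4312 0.0278 0.053 ] bbc [0.4318 0.0268 0.053 ]
(352, 258) 95 bb 18.0 16.0 cen [0.4323 0.025  0.053 ] bbc [0.4325 0.0251 0.053 ]
(352, 258) 115 bb 20.25 17.5 cen [0.4324 0.0249 0.053 ] bbc [0.4328 0.025  0.053 ]
(352, 258) 135 bb 23.5 20.5 cen [0.4334 0.0252 0.053 ] bbc [0.4337 0.0255 0.053 ]
(34, 168) 75 bb 17.25 13.25 cen [ 0.375  -0.2789  0.045 ] bbc [ 0.3758 -0.2776  0.045 ]
(34, 168) 95 bb 19.75 19.25 cen [ 0.3779 -0.2775  0.045 ] bbc [ 0.378  -0.2774  0.045 ]
(34, 168) 115 bb 20.75 20.5 cen [ 0.378  -0.2775  0.045 ] bbc [ 0.3782 -0.2774  0.045 ]
(34, 168) 135 bb 22.0 21.25 cen [ 0.378  -0.2775  0.045 ] bbc [ 0.3781 -0.2775  0.045 ]
corner [ 0.39780221 -0.15625704  0.016     ]
corner [0.3940894  0.06393912 0.016     ]
corner [0.46966004 0.06488998 0.016     ]
corner [ 0.47130303 -0.1555066   0.016     ]
```

>>> {"name": "apply_moves", "arguments": {"steps": [-0.96, 0.49, 0.5, 0, 0, 0, 0, -0.96, 0.49, 0.5, 0, 0, 0, 0, 0, 0, 0.8, 0, 0, 0, 0, 0, 0, 0.8, 0, 0, 0, 0, 0, 0, 0.8, 0, 0, 0, 0, 0, 0, 0.6, 0, 0, 0, 0, 0, 0, 0.2, 0, 0, 0, 0, 0, 0, 0, 0, 0, 0, 0, 0, 0, 0, 0, 0, 0, 0]}}

```text
t: 11.73
tool_pos: [0.4337, 0.0243, 0.124]
orientation: [-0.163, 3.137, -0.0]
force: [0.4, -0.3, -0.2]
opening: 0.0181
gripper_force: 25.0
```

```bash
python3 - <<'E'
from h import *
s=st(); im=snap('wrist','w6.png'); wr('gauge_tip',s['tool_pos'][2]-.0642); wr('block_1_mid',.028,3)
E
```

```text
t11.73 tcp [0.4337 0.0243 0.124 ] yaw -174.04deg tilt 0.01 F [ 0.4 -0.3 -0.2] open 0.0181 grip 25.0
gauge_tip 0.67 [318.1 247.2] [0.433  0.0231 0.0598]
block_1_mid 0.94 [322.8 235.4] [0.436  0.0266 0.028 ]
block_1_mid 0.34 [323.9 221. ] [0.4256 0.0262 0.028 ]
```

View pics/w6.png

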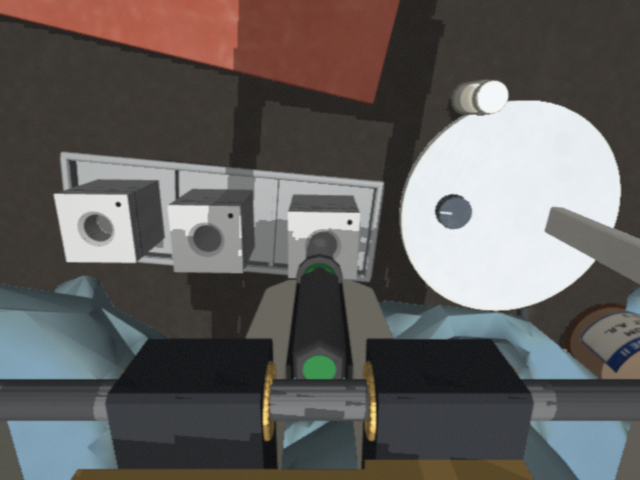

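Pin tip at about (321,245), left block's face centre at about (323.5,244): I'll shift +1.5 mm in y and lower gently.

>>> {"name": "apply_moves", "arguments": {"steps": [0, 0.05, 0, 0, 0, 0, 0, 0, 0, 0.1, 0, 0, 0, 0, 0, 0, 0.1, 0, 0, 0, 0, 0, 0, 0.1, 0, 0, 0, 0, 0, 0, 0.1, 0, 0, 0, 0, 0, 0, 0.1, 0, 0, 0, 0, 0, 0, 0.1, 0, 0, 0, 0, 0, 0, 0.1, 0, 0, 0, 0]}}

```text
t: 12.55
tool_pos: [0.4332, 0.0261, 0.1019]
orientation: [0.165, -3.137, -0.0]
force: [-0.3, 0.0, -1.4]
opening: 0.0182
gripper_force: 25.0
```

>>> {"name": "apply_moves", "arguments": {"steps": [0, 0, 0.07, 0, 0, 0, 0, 0, 0, 0.07, 0, 0, 0, 0]}}

```text
t: 12.72
tool_pos: [0.4332, 0.0261, 0.0978]
orientation: [0.164, -3.137, -0.0]
force: [-0.7, -0.8, -1.0]
opening: 0.018
gripper_force: 25.0
```

>>> {"name": "apply_moves", "arguments": {"steps": [0, 0, 0.07, 0, 0, 0, 0, 0, 0, 0.07, 0, 0, 0, 0, 0, 0, 0.07, 0, 0, 0, 0]}}

```text
t: 12.97
tool_pos: [0.4333, 0.0261, 0.0917]
orientation: [0.164, -3.137, 0.0]
force: [-0.3, -0.0, -1.0]
opening: 0.018
gripper_force: 25.0
```

Past 25 mm without force, so it's a good bore. Now home.

>>> {"name": "apply_moves", "arguments": {"steps": [0, 0, 0.1, 0, 0, 0, 0, 0, 0, 0.1, 0, 0, 0, 0, 0, 0, 0.1, 0, 0, 0, 0, 0, 0, 0.06, 0, 0, 0, 0, 0, 0, 0.02, 0, 0, 0, 0, 0, 0, 0.02, 0, 0, 0, 0, 0, 0, 0, 0, 0, 0, 0, 0, 0, 0, 0, 0, 0, 0, 0, 0, 0, 0, 0, 0]}}

```text
invalid input
```

>>> {"name": "apply_moves", "arguments": {"steps": [0, 0, 0.1, 0, 0, 0, 0, 0, 0, 0.1, 0, 0, 0, 0, 0, 0, 0.1, 0, 0, 0, 0, 0, 0, 0.06, 0, 0, 0, 0, 0, 0, 0.02, 0, 0, 0, 0, 0, 0, 0, 0, 0, 0, 0, 0, 0, 0, 0, 0, 0, 0, 0, 0, 0, 0, 0, 0, 0]}}

```text
t: 13.63
tool_pos: [0.4333, 0.0261, 0.0806]
orientation: [-0.164, 3.137, -0.0]
force: [-0.3, 0.5, -1.3]
opening: 0.0178
gripper_force: 25.0
```

>>> {"name": "apply_moves", "arguments": {"steps": [0, 0, 0.05, 0, 0, 0, 0, 0, 0, 0, 0, 0, 0, 0, 0, 0, -0.3, 0, 0, 0, 0, 0, 0, -0.5, 0, 0, 0, 0, 0, 0, -0.5, 0, 0, 0, 0, 0, 0, -0.5, 0, 0, 0, 0, 0.07, -0.82, 0, 0, 0, 0, 0, 0.07, -0.82, 0, 0, 0, 0, 0, 0.06, -0.82, 0, 0, 0, 0, 0, 0, 0, 0, 0, 0, 0, 0, 0, 0, 0, 0, 0, 0, 0]}}

```text
t: 14.55
tool_pos: [0.4352, -0.0487, 0.1337]
orientation: [-0.16, 3.137, -0.0]
force: [0.3, 1.1, -0.8]
opening: 0.0178
gripper_force: 25.0
```

```bash
cat >> h.py <<'E'
def look(f):
    # bore/face offset relative to pin: block face bounding via bright mask near centre
    s=st(); im=snap('wrist',f); wr('gauge_tip',s['tool_pos'][2]-.0642); wr('block_1_mid',.028,4)
    return im
E
python3 - <<'E'
from h import *
im=look('w7.png'); g=cv2.cvtColor(im,cv2.COLOR_RGB2GRAY)
for r in (205,212,220,228,265): print(r,' '.join(str(v) for v in g[r,270:376:2]))
E
```

```text
t14.55 tcp [ 0.4352 -0.0487  0.1337] yaw -174.15deg tilt 0.03 F [ 0.3  1.1 -0.8] open 0.0178 grip 25.0
gauge_tip 0.81 [317.5 251.2] [ 0.4359 -0.0493  0.0695]
block_1_mid 0.77 [424.9 237. ] [0.4324 0.0276 0.028 ]
block_1_mid 0.47 [232.9 213. ] [ 0.4289 -0.1091  0.028 ]
205 130 174 183 185 165 158 185 185 185 181 134 87 86 83 75 78 75 80 84 84 86 84 85 86 86 82 83 84 84 84 86 81 77 84 82 81 84 87 85 85 84 84 99 168 179 180 178 179 180 178 139 111 174
212 145 178 183 183 151 167 183 184 184 204 226 227 226 226 223 221 222 222 222 223 222 222 222 220 219 218 219 219 217 218 217 218 217 215 214 212 212 212 212 213 213 212 210 207 186 179 181 180 181 168 104 149 179
220 122 123 130 135 105 117 121 122 121 173 225 227 227 227 226 226 225 226 225 225 225 227 227 225 225 225 226 225 224 226 226 225 225 224 225 224 225 219 93 35 142 222 225 219 184 178 180 179 175 123 107 171 180
228 120 121 120 115 98 119 121 122 121 134 151 155 178 222 226 226 226 226 226 225 225 224 216 192 174 164 160 159 145 148 162 167 193 214 211 186 148 148 148 149 147 151 151 156 121 118 117 116 114 88 106 116 116
265 120 118 119 117 119 117 119 119 117 123 148 148 149 148 124 63 73 81 82 77 68 59 60 60 56 58 56 59 57 66 77 82 78 71 61 125 144 148 145 147 144 145 140 82 83 93 89 117 171 154 130 135 104
```

Middle block's face centre is about column 323.5, as before, so I'll make the same +1.6 mm correction and lower.

>>> {"name": "apply_moves", "arguments": {"steps": [0, 0.055, 0, 0, 0, 0, 0, 0, 0, 0.12, 0, 0, 0, 0, 0, 0, 0.12, 0, 0, 0, 0, 0, 0, 0.12, 0, 0, 0, 0, 0, 0, 0.12, 0, 0, 0, 0, 0, 0, 0.1, 0, 0, 0, 0, 0, 0, 0.1, 0, 0, 0, 0, 0, 0, 0.1, 0, 0, 0, 0, 0, 0, 0.1, 0, 0, 0, 0, 0, 0, 0, 0, 0, 0, 0]}}

```text
t: 15.53
tool_pos: [0.4346, -0.0462, 0.1059]
orientation: [0.164, -3.137, -0.0]
force: [1.3, -0.8, -2.7]
opening: 0.0177
gripper_force: 25.0
```

>>> {"name": "apply_moves", "arguments": {"steps": [0, 0, 0.08, 0, 0, 0, 0, 0, 0, 0.05, 0, 0, 0, 0, 0, 0, 0.03, 0, 0, 0, 0]}}

```text
t: 15.78
tool_pos: [0.4349, -0.0463, 0.1016]
orientation: [-0.164, 3.137, -0.0]
force: [2.1, 0.2, 0.4]
opening: 0.018
gripper_force: 25.0
```

>>> {"name": "apply_moves", "arguments": {"steps": [0, 0, 0.02, 0, 0, 0, 0, 0, 0, 0.02, 0, 0, 0, 0, 0, 0, 0.02, 0, 0, 0, 0]}}

```text
t: 16.03
tool_pos: [0.435, -0.0463, 0.1]
orientation: [-0.164, 3.137, -0.0]
force: [2.4, -0.3, -0.1]
opening: 0.018
gripper_force: 25.0
```

>>> {"name": "apply_moves", "arguments": {"steps": [0, 0, 0.03, 0, 0, 0, 0, 0, 0, 0.03, 0, 0, 0, 0, 0, 0, 0.03, 0, 0, 0, 0]}}

```text
t: 16.28
tool_pos: [0.435, -0.0463, 0.0973]
orientation: [-0.164, 3.137, -0.0]
force: [1.8, -0.4, 0.1]
opening: 0.0175
gripper_force: 25.0
```

>>> {"name": "apply_moves", "arguments": {"steps": [0, 0, 0.06, 0, 0, 0, 0, 0, 0, 0.06, 0, 0, 0, 0]}}

```text
t: 16.45
tool_pos: [0.435, -0.0463, 0.0936]
orientation: [-0.164, 3.137, -0.0]
force: [1.8, -0.1, 0.3]
opening: 0.0181
gripper_force: 25.0
```

Middle is good too (past 23 mm, no axial force). Now home.

>>> {"name": "apply_moves", "arguments": {"steps": [0, 0, 0.1, 0, 0, 0, 0, 0, 0, 0.1, 0, 0, 0, 0, 0, 0, 0.1, 0, 0, 0, 0, 0, 0, 0.1, 0, 0, 0, 0, 0, 0, 0.05, 0, 0, 0, 0, 0, 0, 0.02, 0, 0, 0, 0, 0, 0, 0, 0, 0, 0, 0, 0, 0, 0, 0, 0, 0, 0, 0, 0, 0, 0, 0, 0, 0]}}

```text
t: 17.2
tool_pos: [0.4344, -0.0462, 0.0793]
orientation: [0.164, -3.136, -0.0]
force: [0.2, -0.3, -0.7]
opening: 0.0179
gripper_force: 25.0
```

>>> {"name": "apply_moves", "arguments": {"steps": [0, 0, 0, 0, 0, 0, 0, 0, 0, -0.3, 0, 0, 0, 0, 0, 0, -0.5, 0, 0, 0, 0, 0, 0, -0.5, 0, 0, 0, 0, 0, 0, -0.5, 0, 0, 0, 0, 0.07, -0.74, 0, 0, 0, 0, 0, 0.07, -0.74, 0, 0, 0, 0, 0, 0.06, -0.74, 0, 0, 0, 0, 0, 0, 0, 0, 0, 0, 0, 0, 0, 0, 0, 0, 0, 0, 0]}}

```text
t: 18.03
tool_pos: [0.4358, -0.1139, 0.1342]
orientation: [-0.161, 3.137, 0.0]
force: [0.4, -1.0, -0.6]
opening: 0.0179
gripper_force: 25.0
```

```bash
python3 - <<'E'
from h import *
im=look('w8.png'); g=cv2.cvtColor(im,cv2.COLOR_RGB2GRAY)
for r in (205,212,220,228): print(r,' '.join(str(v) for v in g[r,270:376:2]))
print('col325',' '.join(str(v) for v in g[190:240:2,300]))
E
```

```text
t18.03 tcp [ 0.4358 -0.1139  0.1342] yaw -174.12deg tilt 0.00 F [ 0.4 -1.  -0.6] open 0.0179 grip 25.0
gauge_tip 0.85 [318.7 247.4] [ 0.434 -0.114  0.07 ]
gauge_tip 0.29 [319.8 316.5] [ 0.4809 -0.1084  0.07  ]
block_1_mid 0.64 [318.  246.2] [ 0.4481 -0.1126  0.028 ]
205 92 134 136 136 136 135 137 131 89 77 79 77 78 78 81 85 86 90 94 94 96 97 96 93 92 93 95 89 84 84 84 84 86 90 94 94 90 91 91 92 103 178 203 203 202 195 134 189 201 201 201 200 200
212 109 136 137 136 136 138 137 156 172 220 242 242 242 241 241 241 241 241 242 242 241 241 241 241 241 241 241 241 240 241 240 241 239 240 241 240 239 239 240 239 240 235 206 201 200 177 147 198 202 201 200 200 200
220 114 138 135 135 135 134 136 209 241 241 241 241 241 241 241 241 240 241 240 240 241 240 241 240 240 240 240 240 239 241 240 239 240 240 239 219 91 67 204 240 237 219 142 131 164 141 182 200 200 201 200 201 200
228 124 133 133 135 134 136 135 153 171 170 170 183 237 240 240 240 241 240 240 227 192 175 166 145 136 157 163 177 168 155 169 186 188 191 190 189 214 229 226 185 165 152 133 130 118 109 144 143 132 129 130 130 131
col325 201 191 104 98 98 96 97 91 84 100 230 241 241 241 241 241 241 240 241 240 240 239 239 188 164
```

Right block's face centre is at about column 318.5, so I'll shift -1.6 mm and lower, with very small steps near 18 mm depth.

>>> {"name": "apply_moves", "arguments": {"steps": [0, -0.055, 0, 0, 0, 0, 0, 0, 0, 0.12, 0, 0, 0, 0, 0, 0, 0.12, 0, 0, 0, 0, 0, 0, 0.12, 0, 0, 0, 0, 0, 0, 0.12, 0, 0, 0, 0, 0, 0, 0.1, 0, 0, 0, 0, 0, 0, 0.1, 0, 0, 0, 0, 0, 0, 0.1, 0, 0, 0, 0, 0, 0, 0.1, 0, 0, 0, 0, 0, 0, 0, 0, 0, 0, 0]}}

```text
t: 19.02
tool_pos: [0.4359, -0.1147, 0.1066]
orientation: [0.164, -3.137, -0.0]
force: [1.3, -0.1, -1.4]
opening: 0.0176
gripper_force: 25.0
```

>>> {"name": "apply_moves", "arguments": {"steps": [0, 0, 0.06, 0, 0, 0, 0, 0, 0, 0.05, 0, 0, 0, 0, 0, 0, 0.03, 0, 0, 0, 0]}}

```text
t: 19.27
tool_pos: [0.4362, -0.1148, 0.103]
orientation: [-0.164, 3.137, -0.0]
force: [2.2, 1.3, -1.0]
opening: 0.0177
gripper_force: 25.0
```

>>> {"name": "apply_moves", "arguments": {"steps": [0, 0, 0.02, 0, 0, 0, 0, 0, 0, 0.02, 0, 0, 0, 0, 0, 0, 0.02, 0, 0, 0, 0]}}

```text
t: 19.52
tool_pos: [0.4361, -0.1148, 0.1012]
orientation: [-0.164, 3.137, -0.0]
force: [2.1, 0.7, -0.1]
opening: 0.018
gripper_force: 25.0
```

>>> {"name": "apply_moves", "arguments": {"steps": [0, 0, 0.02, 0, 0, 0, 0, 0, 0, 0.02, 0, 0, 0, 0, 0, 0, 0.02, 0, 0, 0, 0, 0, 0, 0.02, 0, 0, 0, 0]}}

```text
t: 19.85
tool_pos: [0.4361, -0.1148, 0.0987]
orientation: [-0.164, 3.137, -0.0]
force: [2.7, 0.1, 0.3]
opening: 0.0179
gripper_force: 25.0
```

>>> {"name": "apply_moves", "arguments": {"steps": [0, 0, 0.015, 0, 0, 0, 0, 0, 0, 0, 0, 0, 0, 0]}}

```text
t: 20.02
tool_pos: [0.4363, -0.1148, 0.0986]
orientation: [-0.164, 3.137, -0.0]
force: [1.7, 1.4, 2.7]
opening: 0.018
gripper_force: 25.0
```

>>> {"name": "apply_moves", "arguments": {"steps": [0, 0, 0.02, 0, 0, 0, 0, 0, 0, 0, 0, 0, 0, 0, 0, 0, 0, 0, 0, 0, 0]}}

```text
t: 20.27
tool_pos: [0.4364, -0.1148, 0.0986]
orientation: [-0.164, 3.137, -0.0]
force: [0.2, 2.5, 7.4]
opening: 0.018
gripper_force: 25.0
```

The pin stopped at 18.4 mm with 7 N, so the right block is the bad one. Returning the gauge to the stand.

>>> {"name": "apply_moves", "arguments": {"steps": [0, 0, -0.3, 0, 0, 0, 0, 0, 0, -0.6, 0, 0, 0, 0, 0, 0, -0.8, 0, 0, 0, 0, 0.405, -0.88, 0, 0, 0, 0, 0, 0.405, -0.88, 0, 0, 0, 0, 0, 0.405, -0.88, 0, 0, 0, 0, 0, 0.405, -0.88, 0, 0, 0, 0, 0, 0.405, -0.88, 0, 0, 0, 0, 0, 0.405, -0.87, 0, 0, 0, 0, 0, 0, 0, 0, 0, 0, 0, 0, 0, 0, 0, 0, 0, 0, 0, 0, 0, 0, 0, 0, 0, 0]}}

```text
t: 21.27
tool_pos: [0.3796, -0.2791, 0.1484]
orientation: [0.163, -3.136, -0.002]
force: [-0.4, 0.2, -1.9]
opening: 0.0179
gripper_force: 25.0
```

```bash
python3 - <<'E'
from h import *
s=st(); im=snap('wrist','w9.png'); wr('gauge_tip',s['tool_pos'][2]-.0642); wr('stand_mouth',.045)
E
```

```text
t21.27 tcp [ 0.3796 -0.2791  0.1484] yaw -174.05deg tilt 0.08 F [-0.4  0.2 -1.9] open 0.0179 grip 25.0
stand_mouth 0.9 [318.9 227.6] [ 0.3778 -0.2794  0.045 ]
```

>>> {"name": "apply_moves", "arguments": {"steps": [-0.025, -0.015, 0.3, 0, 0, 0, 0, 0, 0, 0.6, 0, 0, 0, 0, 0, 0, 0.3, 0, 0, 0, 0, 0, 0, 0.15, 0, 0, 0, 0, 0, 0, 0.15, 0, 0, 0, 0, 0, 0, 0.2, 0, 0, 0, 0, 0, 0, 0.2, 0, 0, 0, 0, 0, 0, 0.2, 0, 0, 0, 0, 0, 0, 0.2, 0, 0, 0, 0, 0, 0, 0.1, 0, 0, 0, 0, 0, 0, 0, 0, 0, 0, 0]}}

```text
t: 22.33
tool_pos: [0.3804, -0.2797, 0.0757]
orientation: [0.164, -3.136, -0.001]
force: [-0.3, 1.7, -2.5]
opening: 0.018
gripper_force: 25.0
```

>>> {"name": "apply_moves", "arguments": {"steps": [0, 0, 0.08, 0, 0, 0, 0, 0, 0, 0.05, 0, 0, 0, 0, 0, 0, 0.03, 0, 0, 0, 0, 0, 0, 0, 0, 0, 0, 0]}}

```text
t: 22.67
tool_pos: [0.3808, -0.2797, 0.0718]
orientation: [-0.165, 3.137, 0.001]
force: [0.1, 4.2, -0.6]
opening: 0.0181
gripper_force: 25.0
```

>>> {"name": "apply_moves", "arguments": {"steps": [0, 0, 0, 0, 0, 0, 15, 0, 0, 0, 0, 0, 0, 25, 0, 0, 0, 0, 0, 0, 35, 0, 0, 0, 0, 0, 0, 45, 0, 0, 0, 0, 0, 0, 55, 0, 0, 0, 0, 0, 0, 55, 0, 0, 0, 0, 0, 0, 55, 0, 0, -0.5, 0, 0, 0, 55, 0, 0, -0.9, 0, 0, 0, 55, 0, 0, -0.9, 0, 0, 0, 55, 0, 0, -0.9, 0, 0, 0, 55]}}

```text
t: 23.58
tool_pos: [0.3805, -0.2798, 0.1687]
orientation: [0.164, -3.137, -0.001]
force: [-0.3, -0.5, -0.7]
opening: 0.0509
gripper_force: 0.0
```

```bash
python3 - <<'E'
from h import *
st(); im=snap('wrist','w10.png'); wr('gauge_grip',.09);wr('stand_mouth',.045);wr('reject_floor',.003)
im=snap('scene','s2.png')
for n,z in(('gauge_grip',.09),('stand_mouth',.045)): print(n,eyes.place_of('scene',n)[:1])
c=eyes.calibration('scene'); print([proj(c,(.38,-.2795,z)) for z in(.045,.05,.057,.09,.123)])
g=eyes.search_frame('scene','gauge'); print(g[:1])
E
```

```text
t23.58 tcp [ 0.3805 -0.2798  0.1687] yaw -174.00deg tilt 0.04 F [-0.3 -0.5 -0.7] open 0.0509 grip 0.0
gauge_grip 0.75 [321.2 239.1] [ 0.3833 -0.2815  0.09  ]
stand_mouth 0.6 [319.1 217.9] [ 0.3815 -0.2837  0.045 ]
stand_mouth 0.19 [566.2 291.6] [ 0.4217 -0.0796  0.045 ]
reject_floor 0.9 [167.  261.9] [ 0.4466 -0.413   0.003 ]
gauge_grip [{'xy': [374.6, 250.4], 'conf': 0.64}]
stand_mouth [{'xy': [365.6, 269.5], 'conf': 0.86}]
[array([367.91331898, 270.88166338]), array([368.05968033, 268.70080588]), array([368.26578308, 265.62977144]), array([369.25663699, 250.86555122]), array([370.28037949, 235.6112743 ])]
[{'rect': [363.2, 233.9, 15.2, 35.5], 'conf': 0.85}]
```

>>> {"name": "apply_moves", "arguments": {"steps": [-0.2, 0.9, -0.5, 0, 0, 0, 55, -0.2, 0.9, -0.5, 0, 0, 0, 55, -0.2, 0.9, -0.5, 0, 0, 0, 55, -0.2, 0.9, -0.2, 0, 0, 0, 55, -0.2, 0.9, 0, 0, 0, 0, 55, -0.2, 0.9, 0, 0, 0, 0, 55, 0, 0, 0, 0, 0, 0, 55, 0, 0, 0, 0, 0, 0, 55]}}

```text
t: 24.65
tool_pos: [0.3994, -0.114, 0.218]
orientation: [0.169, -3.136, -0.001]
force: [-0.5, -0.3, 0.7]
opening: 0.051
gripper_force: 0.0
```

```bash
python3 - <<'E'
from h import *
st(); im=snap('wrist','w11.png'); wr('block_1_mid',.028,4); cal=eyes.calibration('wrist')
p=proj(cal,(.436,-.115,.053)); print(p)
c,r=int(p[0])-75,int(p[1])-65
cv2.imwrite('pics/w11c.png',cv2.resize(im[r:r+130,c:c+190],None,fx=4,fy=4,interpolation=cv2.INTER_CUBIC)[:,:,::-1]); print(c,r)
E
```

```text
t24.65 tcp [ 0.3994 -0.114   0.218 ] yaw -173.83deg tilt 0.07 F [-0.5 -0.3  0.7] open 0.0510 grip 0.0
block_1_mid 0.96 [465.8 252.2] [0.4326 0.0277 0.028 ]
[315.87015788 249.62208183]
240 184
```

View pics/w11c.png

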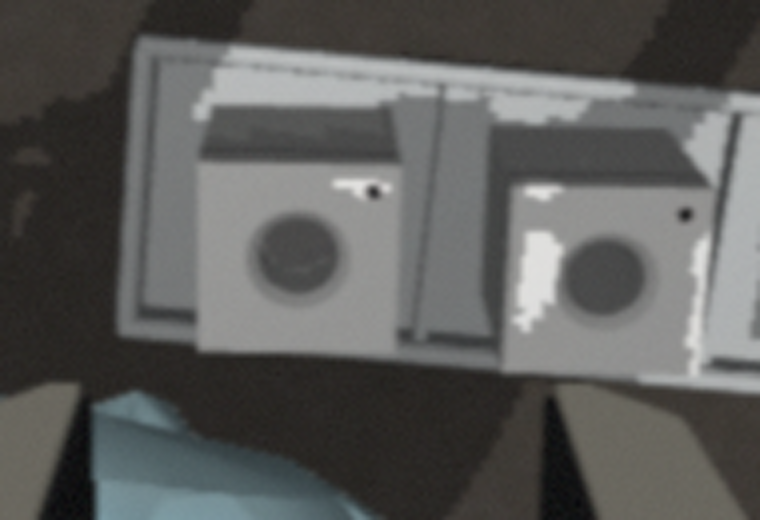

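Block to move has face centre at crop (300,257), i.e. image (315,248), square to the tool, with about a 23 mm gap to its neighbour. I'll position over it with a partial opening.

>>> {"name": "apply_moves", "arguments": {"steps": [-0.6, -0.09, 0.4, 0, 0, 0, 55, -0.59, -0.09, 0.8, 0, 0, 0, 55, 0, 0, 0.9, 0, 0, 0, 55, 0, 0, 0.9, 0, 0, 0, 55, 0, 0, 0.9, 0, 0, 0, 55, 0, 0, 0.8, 0, 0, 0, 55, 0, 0, 0.3, 0, 0, 0, 55, 0, 0, 0, 0, 0, 0, 55, 0, 0, 0, 0, 0, 0, 55]}}

```text
t: 25.5
tool_pos: [0.4356, -0.1175, 0.0691]
orientation: [0.163, -3.137, -0.0]
force: [0.3, -0.1, 1.4]
opening: 0.0509
gripper_force: 0.0
```

```bash
python3 - <<'E'
from h import *
st(); im=snap('wrist','w12.png'); g=cv2.cvtColor(im,cv2.COLOR_RGB2GRAY)
cal=eyes.calibration('wrist')
for r in (200,212,225,245,265): print(r,' '.join(str(v) for v in g[r,240:400:3]))
s=robot.read_state()['tool_pos']; print(proj(cal,(s[0],s[1],.053)))
E
```

```text
t25.50 tcp [ 0.4356 -0.1175  0.0691] yaw -174.06deg tilt 0.05 F [ 0.3 -0.1  1.4] open 0.0509 grip 0.0
200 71 71 75 76 73 119 144 126 86 140 146 146 145 145 144 144 143 144 144 154 208 207 206 206 177 171 179 178 166 166 175 179 182 195 197 202 203 209 211 213 213 215 216 217 218 219 218 218 217 212 207 204 199 191
212 72 71 70 60 48 128 143 116 80 143 144 144 145 142 144 143 144 183 214 216 215 216 216 215 214 213 216 213 214 215 216 213 214 216 215 212 212 213 212 212 211 213 213 212 213 213 209 112 169 211 211 212 212 211
225 70 50 47 42 58 138 139 107 102 144 144 144 143 143 154 153 103 102 104 101 101 102 102 103 103 102 103 103 103 101 105 103 102 102 104 103 103 101 102 102 102 105 199 210 211 209 150 108 210 211 210 210 209 204
245 47 47 47 46 84 141 132 89 128 141 143 141 142 154 244 245 245 245 244 245 245 245 245 244 245 245 245 245 244 244 244 244 244 244 244 244 244 244 244 243 243 244 243 242 184 132 80 137 136 138 138 137 137 112
265 46 49 45 48 110 141 120 79 137 139 140 139 141 142 174 177 177 176 176 177 175 175 175 175 167 137 128 112 105 108 121 134 147 170 172 171 172 171 174 172 174 172 172 169 134 83 137 136 136 137 136 136 134 86
[319.95899859 282.55700442]
```

Face centre is at column 326 against the tool's 320–321: I'll shift +2 mm, then lower in two stages.

>>> {"name": "apply_moves", "arguments": {"steps": [0, 0.067, 0, 0, 0, 0, 55, 0, 0, 0.3, 0, 0, 0, 55, 0, 0, 0.3, 0, 0, 0, 55, 0, 0, 0.05, 0, 0, 0, 55, 0, 0, 0, 0, 0, 0, 55]}}

```text
t: 25.97
tool_pos: [0.4347, -0.1143, 0.0483]
orientation: [0.165, -3.135, -0.001]
force: [-0.3, 0.4, 0.7]
opening: 0.0509
gripper_force: 0.0
```

>>> {"name": "apply_moves", "arguments": {"steps": [0, 0, 0.2, 0, 0, 0, 55, 0, 0, 0.3, 0, 0, 0, 55, 0, 0, 0.3, 0, 0, 0, 55, 0, 0, 0, 0, 0, 0, 40, 0, 0, 0, 0, 0, 0, 0, 0, 0, 0, 0, 0, 0, 0, 0, 0, 0, 0, 0, 0, 0, 0, 0, 0, 0, 0, 0, 0], "grip_force": 35}}

```text
t: 26.63
tool_pos: [0.4356, -0.1148, 0.0255]
orientation: [-0.164, 3.137, -0.0]
force: [-0.0, 0.2, -2.2]
opening: 0.0439
gripper_force: 35.0
```

>>> {"name": "apply_moves", "arguments": {"steps": [0, 0, 0, 0, 0, 0, 0, 0, 0, -0.2, 0, 0, 0, 0, 0, 0, -0.4, 0, 0, 0, 0, 0, 0, -0.5, 0, 0, 0, 0, 0, 0, 0, 0, 0, 0, 0]}}

```text
t: 27.05
tool_pos: [0.4376, -0.1155, 0.0616]
orientation: [-0.164, 3.133, -0.003]
force: [0.4, 0.1, -3.1]
opening: 0.0437
gripper_force: 35.0
```

>>> {"name": "apply_moves", "arguments": {"steps": [0, 0, -0.9, 0, 0, 0, 0, 0, 0, -0.9, 0, 0, 0, 0, 0, 0, -0.9, 0, 0, 0, 0, 0, 0, -0.9, 0, 0, 0, 0, 0.11, -0.9, 0, 0, 0, 0, 0, 0.11, -0.9, 0, 0, 0, 0, 0, 0.11, -0.9, 0, 0, 0, 0, 0, 0.11, -0.9, 0, 0, 0, 0, 0, 0.11, -0.9, 0, 0, 0, 0, 0, 0.11, -0.9, 0, 0, 0, 0, 0, 0.11, -0.9, 0, 0, 0, 0, 0, 0.11, -0.9, 0, 0, 0, 0, 0]}}

```text
t: 28.05
tool_pos: [0.4316, -0.3337, 0.1659]
orientation: [0.164, -3.137, -0.0]
force: [0.2, 0.5, -2.9]
opening: 0.0438
gripper_force: 35.0
```

>>> {"name": "apply_moves", "arguments": {"steps": [0.11, -0.9, 0, 0, 0, 0, 0, 0.11, -0.9, 0, 0, 0, 0, 0, 0.11, -0.86, 0, 0, 0, 0, 0, 0, 0, 0, 0, 0, 0, 0, 0, 0, 0, 0, 0, 0, 0]}}

```text
t: 28.47
tool_pos: [0.4298, -0.4136, 0.1655]
orientation: [0.161, -3.137, -0.001]
force: [0.3, -0.2, -2.9]
opening: 0.0436
gripper_force: 35.0
```

```bash
python3 - <<'E'
from h import *
st(); im=snap('wrist','w13.png'); wr('reject_floor',.003)
h=cv2.cvtColor(im,cv2.COLOR_RGB2HSV); m=((h[...,1]>150)&((h[...,0]<8)|(h[...,0]>172))&(h[...,2]>60)).astype(np.uint8)
n,l,s,c=cv2.connectedComponentsWithStats(m); cal=eyes.calibration('wrist')
for i in np.argsort(-s[1:,4])[:4]+1: print(s[i])
i=1+np.argmax(s[1:,4]); ys,xs=np.where(l==i)
for f in (xs+ys,xs-ys,-xs+ys,-xs-ys):
    k=np.argmin(f); print((xs[k],ys[k]),onz(cal,(xs[k],ys[k]),.022).round(4))
E
```

```text
t28.47 tcp [ 0.4298 -0.4136  0.1655] yaw -174.11deg tilt 0.06 F [ 0.3 -0.2 -2.9] open 0.0436 grip 35.0
reject_floor 0.39 [480.7 310. ] [ 0.5088 -0.2559  0.003 ]
[  247   151   156   131 13199]
[393   0  25  14 146]
[287 165   4   5   7]
[422   3   3   3   5]
(np.int64(251), np.int64(151)) [ 0.3848 -0.4692  0.022 ]
(np.int64(248), np.int64(260)) [ 0.4741 -0.4669  0.022 ]
(np.int64(401), np.int64(162)) [ 0.3812 -0.3542  0.022 ]
(np.int64(387), np.int64(281)) [ 0.4809 -0.3495  0.022 ]
```

The block is over the red tray (near edge x≈0.383, y centre ≈-0.411). Lowering.

>>> {"name": "apply_moves", "arguments": {"steps": [0, 0, 0.6, 0, 0, 0, 0, 0, 0, 0.9, 0, 0, 0, 0, 0, 0, 0.9, 0, 0, 0, 0, 0, 0, 0.9, 0, 0, 0, 0, 0, 0, 0.6, 0, 0, 0, 0, 0, 0, 0.3, 0, 0, 0, 0, 0, 0, 0.2, 0, 0, 0, 0, 0, 0, 0.1, 0, 0, 0, 0, 0, 0, 0, 0, 0, 0, 0, 0, 0, 0, 0, 0, 0, 0]}}

```text
t: 29.4
tool_pos: [0.4312, -0.4134, 0.0329]
orientation: [-0.165, 3.136, -0.003]
force: [-0.6, 0.1, -2.2]
opening: 0.0437
gripper_force: 35.0
```

>>> {"name": "apply_moves", "arguments": {"steps": [0, 0, 0.05, 0, 0, 0, 0, 0, 0, 0.02, 0, 0, 0, 0, 0, 0, 0, 0, 0, 0, 0]}}

```text
t: 29.65
tool_pos: [0.4306, -0.4131, 0.0299]
orientation: [-0.164, 3.137, -0.001]
force: [0.5, 0.1, -2.0]
opening: 0.0435
gripper_force: 35.0
```

>>> {"name": "apply_moves", "arguments": {"steps": [0, 0, 0.05, 0, 0, 0, 0, 0, 0, 0.05, 0, 0, 0, 0, 0, 0, 0.03, 0, 0, 0, 0, 0, 0, 0, 0, 0, 0, 0]}}

```text
t: 29.98
tool_pos: [0.4301, -0.4125, 0.025]
orientation: [0.164, -3.137, -0.001]
force: [-0.3, 0.3, -4.0]
opening: 0.0441
gripper_force: 35.0
```

>>> {"name": "apply_moves", "arguments": {"steps": [0, 0, 0.03, 0, 0, 0, 0, 0, 0, 0, 0, 0, 0, 0, 0, 0, 0, 0, 0, 0, 0]}}

```text
t: 30.23
tool_pos: [0.4303, -0.4127, 0.0244]
orientation: [0.164, -3.137, -0.0]
force: [0.4, -0.1, -2.2]
opening: 0.0436
gripper_force: 35.0
```

>>> {"name": "apply_moves", "arguments": {"steps": [0, 0, 0.03, 0, 0, 0, 0, 0, 0, 0.03, 0, 0, 0, 0, 0, 0, 0, 0, 0, 0, 0]}}

```text
t: 30.48
tool_pos: [0.4306, -0.4129, 0.0239]
orientation: [-0.165, 3.137, -0.0]
force: [-2.1, 2.7, 6.1]
opening: 0.044
gripper_force: 35.0
```

Touched down (+8 N). Release and lift clear.

>>> {"name": "apply_moves", "arguments": {"steps": [0, 0, 0, 0, 0, 0, 50, 0, 0, 0, 0, 0, 0, 55, 0, 0, 0, 0, 0, 0, 58, 0, 0, 0, 0, 0, 0, 58, 0, 0, -0.4, 0, 0, 0, 58, 0, 0, -0.8, 0, 0, 0, 58, 0, 0, -1, 0, 0, 0, 58, 0, 0, -1, 0, 0, 0, 58, 0, 0, -1, 0, 0, 0, 58, 0.5, 0, -1, 0, 0, 0, 58, 0.5, 0, -1, 0, 0, 0, 58, 0, 0, 0, 0, 0, 0, 58]}}

```text
t: 31.48
tool_pos: [0.401, -0.419, 0.2177]
orientation: [-0.163, 3.132, -0.015]
force: [-0.9, -1.2, 1.3]
opening: 0.0537
gripper_force: 0.0
```

```bash
python3 - <<'E'
from h import *
st(); snap('wrist','w14.png')
for n,z in(('block_1_mid',.028),('reject_floor',.003),('stand_mouth',.045),('gauge_grip',.09)): wr(n,z,3)
w=eyes.search_frame('scene','gauge'); snap('scene','s3.png'); c=eyes.calibration('scene')
for n in('gauge','block_1','stand_mouth','beaker'): print(n,[(np.round(r['rect']),round(r['conf'],2)) for r in eyes.search_frame('scene',n)[:4]])
a=cv2.imread('pics/scene0.png'); 
for f in('scene0','s3'):
    im=cv2.imread(f'pics/{f}.png')[225:275,355:390].astype(int)
    m=(im.max(2)<80); g=(im[...,1]-im[...,2]>60); ys,xs=np.where(g); print(f,'green',ys.min()+225 if len(ys) else None,xs.mean()+355,ys.mean()+225,len(ys)); print(np.round(im[:,10:16].mean((1,2))).astype(int))
E
```

```text
t31.48 tcp [ 0.401  -0.419   0.2177] yaw -174.04deg tilt 0.64 F [-0.9 -1.2  1.3] open 0.0537 grip 0.0
stand_mouth 0.82 [486.7 197.9] [ 0.3764 -0.2776  0.045 ]
gauge_grip 0.79 [508.7 211.6] [ 0.376 -0.279  0.09 ]
gauge [(array([363., 233.,  15.,  40.]), 0.55)]
block_1 [(array([240., 218.,  29.,  31.]), 0.93), (array([269., 227.,  28.,  27.]), 0.93), (array([427., 263.,  34.,  38.]), 0.65)]
stand_mouth [(array([348., 263.,  40.,  40.]), 0.73)]
beaker [(array([375., 235.,  19.,  30.]), 0.93)]
scene0 green 234 369.14285714285717 249.28571428571428 21
[107 106 107 105 103 101 102 103 113 129 132 121  98  80  70  71  70  70
  72  72  71  71  71  74  72  72  72  73  72  74  76  74  74  75  74  76
  75  75  73  73  75  78  83  85  88  99 105 100 152 205]
s3 green 234 370.57142857142856 242.28571428571428 14
[105 105 104 103 101 100 101 101 105 104  97  90  83  76  72  70  70  69
  70  65  64  62  62  63  63  65  65  66  65  67  67  67  66  67  67  68
  68  68  70  69  69  75  76  80  82  81  78  78 106 139]
```

```bash
python3 -c "
from plant import robot
print(robot.close_job())"
```

```text
the job is handed in; nothing more can be done
None
```

I tried the gauge in all three bores; the pin went home in the left and middle blocks and stopped 18 mm down in the right one, so that block is now in the red tray, the good two are still in their bays, the gauge is back in its stand at its starting height, and the job is handed in (about 31.5 s used; no verdict came back).

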